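# Park a silver bead at the top of the bead gutter

### The arm

A 7-joint arm with a two-finger parallel gripper is mounted at the origin on the work surface. World frame = base frame: x ahead of the robot, y to its left, z up, the work surface at z = 0. Lengths are in m, angles in rad, forces in N, time in s.
With the tool pointing down it reaches from about 0.425 to 0.95 m from the base axis. Payload 4.7 kg.
Tool frame: the origin (TCP) lies at the very end of the fingers, on their centre line; the grasp point (between the pads) lies 19 mm behind it; z points along the fingers, y is the line along which they close (so a half turn about z gives the same grasp; the last joint's range is limited). The gripper opens to 85 mm and grips with 20 to 120 N. Pads are 22 mm wide; open, the fingers measure 114 mm over their backs; the gripper's body (76 mm by 85 mm) begins 54 mm behind the grasp point. The pads swing forward as they close: fully open they stand 13 mm farther back than shut.
Start: joints at [-1.358, 0.469, -0.049, 1.532, 0.024, 1.141, -0.082], TCP at [0.162, 0.655, 0.231] pointing down, gripper open.
Joint ranges: [-2.59, 2.59], [-0.33, 1.99], [-1.39, 1.29], [0.1, 2.45], [-1.04, 4.18], [0.21, 1.99], [-2.66, 2.66]. Speed limits (rad/s): [2.57, 2.57, 3.14, 3.14, 3.14, 3.14, 3.14].

### API

Orientations are given as a rotation vector (axis times angle).
In Python, from station import * gives the robot as it stands.
- The arm moves only by the tool jog_arm, never from a script. Its argument "targets" is a list that holds one entry, the list of rows, each a list of 6 numbers: the shift along the tool's x, y, z in m, then the turn, a rotation vector about the tool's x, y, z in degrees. In form: [[[tx, ty, tz, wx, wy, wz], ...]]. A call has 1 to 5 rows; each row shifts and turns the commanded pose from where the row before left it, along the tool's axes as they then stand; what a row does not reach is not made up. A row lasts 1/12 s, in which the tool goes at most 41.7 mm and 7.16 degrees, less where a joint would pass 70% of its speed; a pose out of reach is approached as far as the arm can. A call is refused whole if a number of a shift passes 0.0417 or a number of a turn 7.16, either way. A call with a gripper value outside its range is refused whole. "grip" is the opening in per cent of the stroke, from 0 (shut) to 100 (fully open), set as the call begins (left out, the last holds). The fingers move at their own pace and stop on an object; the grip force is fixed at half the most. Time passes only in rows, so rows that do not move let the fingers close. It gives the time, the measured TCP pose, the force, the opening and the grip force at its end, in the units of the state.
- state(): the state, without advancing time (a new reading comes with each control period).
- snapshot(name): name is "side" or "top"; returns a dict with "image" (384x512x3 uint8, red, green, blue), "intrinsics" (3x3 intrinsics, pixels), "D" ([k1, k2, p1, p2, k3] as OpenCV has them; the pictures are not rectified), "xyz" and "rotation" of the camera in the world. Camera axes: x right, y down, z forward; pixel columns grow to the right and rows downward; lengths in m; the calibration is good to about 2 mm. A picture is of the moment at which its call begins. There is no depth.
- close_job(): hands the job in; it is judged then, once.
The state is a dict: "clock": time; "qpos": joint angles; "dq": joint speeds; "joint_efforts": joint torques, N m; "position": TCP position; "eef_rot": TCP orientation; "force": force on the tool from outside, world axes, zero at the start; "wrist_torque": the same for the moment, N m; "grip_width": finger opening in m; "gripper_force": force on a finger pad.
Only numpy, scipy, OpenCV 4.12 (cv2) and the standard library are available. Lean on these libraries where they do the work, as an engineer would, in place of code of your own. Each camera call takes 0.05 s, during which the arm holds its last target. There are 200 camera calls.

### The job

Push the big round silver bead up the sloping wooden gutter with the fingertips, over the hump at the top, until it lies at rest in the seat against the upper stop and cannot roll back. Then push the steel keeper blade round on its pivot until it stands fully closed, square across the gutter behind the bead. The bead is hollow and dents: push it gently along the gutter, never squeeze it, lift it or let it leave the gutter, and leave the other things on the bench where they are.

Things in the scene. Friction and masses are not known exactly. Their poses are not given: they have to be found in the camera images.
- bead_center (a point): Centre of the bead: a hollow polished silver ball, 40 mm diameter, about 70 g, friction about 0.3. It starts at the foot of the gutter, resting in the V against a low lip, and rolls back there when let go short of the hump. In the channel's frame its centre rides at y = 0, z = 23 mm.
- channel: Fixed V-shaped dark wooden gutter on a 310 x 85 x 12 mm base plate. Origin: on the V's bottom line below the bead's starting place, 32 mm above the bench. x: uphill along the bottom line (9 degrees above level); y: level, towards the keeper's side; z: square to the slope. Flanks start at x = -26 mm and rise 30 degrees to edges at y = +-18, z = 10.5 mm; over half the bead stands above them.
- lip (a point): Middle of the top of the low lip across the foot of the gutter, behind the bead: 5 mm thick, 38 mm wide, top at x = -18, z = 10 mm in the channel's frame, 13 mm lower than the bead's centre, so fingertips fit behind the bead above it.
- hump (a point): Where the V's bottom line bends at the hump (x = 200, z = 0 mm in the channel's frame). Beyond it the line runs down, 9 degrees below level, for 45 mm to the upper stop, a plate 46 mm wide rising 46 mm above the line. Once its centre is past about x = 210 mm (channel's frame) the bead rolls into the seat by itself.
- seat (a point): Where the bead's centre lies when it is seated against the upper stop (in the channel's frame x = 231, y = 0, z = 14 mm).
- keeper_pivot (a point): Point on the keeper's pivot axis (parallel to the channel's z) at half the height of the blade; in the channel's frame x = 204, y = 48, z = 28 mm. The pivot post is 14 mm in diameter, its top at z = 42 mm.
- keeper (a joint): Angle of the dark steel blade on edge: 72 mm long from the pivot axis, 8 mm thick, z = 16 to 40 mm in the channel's frame. 0: points downhill (-x) beside the gutter; grows as it swings in over the gutter to 1.571 (end stop, closed): points along -y, square across, 3 mm behind the seated bead. Starts between -0.35 and 0.15 (limit -0.5); needs under 1 N, stays where left.
There are look-alikes about, which are no part of the job. Leave any purple, red or yellow look-alike of the part that bears bead_center alone.

How it is judged:
By the outcome, as a careful person would: the job done as asked, in the order asked, and still so for the second after the job is handed in, with the robot touching nothing.
It also fails if it takes over 59 s, if anything falls off the work surface, if the arm or the gripper's body presses on something with over 40 N, if the wrist force passes 120 N, or if a joint passes its speed limit or range.

## Working session

There is one attempt and no reset: what is moved stays moved. The work goes in short steps, Python scripts to look and compute and a tool call to move; the robot and the scene stay as the last step left them, time stands still between calls to the robot, and variables do not carry over. Pictures are saved under pics/ and viewed, at most 10 in all, crops included, and the job is handed in when it is done.

Besides the shell and the picture viewer there is one more tool, called after ">>>" by a JSON object that holds its "fn" and its "kwargs", one argument or row to a line. jog_arm: Moves the arm, as the interface text tells. Its arguments: {"type":"object","properties":{"targets":{"type":"array","items":{"type":"array","items":{"type":"array","items":{"type":"number"}}}},"grip":{"type":"number"}},"required":["targets"]}

```bash
mkdir -p pics; python3 - <<'E'
from station import *
import cv2,numpy as np,pickle
np.set_printoptions(precision=4,suppress=True)
S={}
for n in("side","top"):
    s=snapshot(n);S[n]=s;cv2.imwrite(f"pics/{n}0.png",s["image"][:,:,::-1]);print(n,s["xyz"],s["rotation"],s["intrinsics"],s["D"])
pickle.dump(S,open("s0.pkl","wb"))
print(state())
E
```

```text
side [ 0.3479 -0.3702  0.6766] [-2.3674  0.8374 -0.2634] [[469.7708   0.     252.8861]
 [  0.     469.7708 194.0621]
 [  0.       0.       1.    ]] [0.0231 0.     0.     0.     0.    ]
top [ 0.4966 -0.0439  0.8785] [-2.11    2.1356 -0.1648] [[458.1943   0.     265.0813]
 [  0.     458.1943 189.8874]
 [  0.       0.       1.    ]] [-0.0771  0.      0.      0.      0.    ]
{'clock': 0.1, 'qpos': array([-1.3579,  0.4694, -0.0486,  1.5336,  0.0241,  1.141 , -0.0823]), 'dq': array([-0.0019, -0.0027,  0.0011, -0.0036,  0.0003,  0.0002, -0.0009]), 'joint_efforts': array([  0.0001, -51.1517,  -0.0471, -23.8392,   0.0108,   0.0043,
         0.    ]), 'position': array([0.1615, 0.6548, 0.2304]), 'eef_rot': array([-0.3789, -3.1185,  0.0028]), 'force': array([ 0.2042, -0.1139,  0.4739]), 'wrist_torque': array([ 0.0323, -0.0417, -0.0537]), 'gripper_force': 0.0, 'grip_width': 0.08531149326073757}
```

View pics/side0.png

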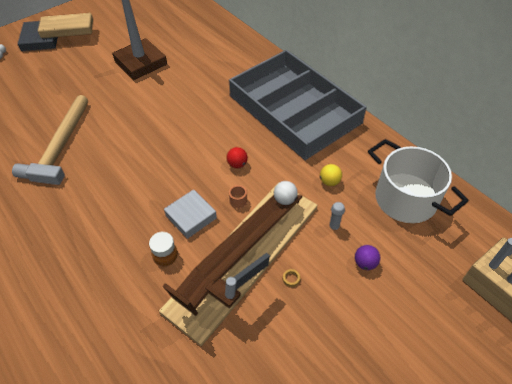

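View pics/top0.png

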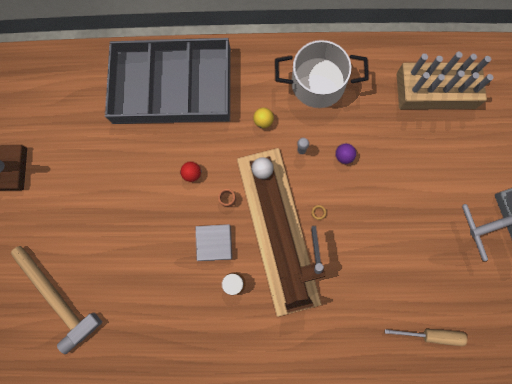

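Candidates for the bead (side px / top px): silver ball (286,193)/(263,168); red ball (237,157)/(191,172); yellow ball (331,175)/(263,118); purple ball (367,257)/(346,154); white jar cap (162,243)/(232,284). I choose the silver ball lying in the gutter, and check it in a crop.

```bash
python3 - <<'E'
import cv2,pickle,numpy as np
S=pickle.load(open("s0.pkl","rb"))
a=S["top"]["image"][140:325,220:350,::-1]; b=S["side"]["image"][170:345,155:325,::-1]
a=cv2.resize(a,None,fx=3.2,fy=3.2,interpolation=cv2.INTER_CUBIC); b=cv2.resize(b,(380,391),interpolation=cv2.INTER_CUBIC)
b=cv2.copyMakeBorder(b,0,a.shape[0]-391,0,0,cv2.BORDER_CONSTANT)
cv2.imwrite("pics/crop0.png",np.hstack([a,b]))
E
cat > h.py <<'E'
import cv2,numpy as np
from scipy.spatial.transform import Rotation as R
def ray(s,uv):
    p=cv2.undistortPoints(np.array([[uv]],float),s["intrinsics"],s["D"])[0,0]
    d=R.from_rotvec(s["rotation"]).as_matrix()@[p[0],p[1],1]
    return np.array(s["xyz"]),d/np.linalg.norm(d)
def plane(s,uv,z):
    o,d=ray(s,uv); return o+d*(z-o[2])/d[2]
def tri(s1,uv1,s2,uv2):
    A=np.zeros((3,3));b=np.zeros(3);L=[ray(s1,uv1),ray(s2,uv2)]
    for o,d in L:
        P=np.eye(3)-np.outer(d,d);A+=P;b+=P@o
    x=np.linalg.solve(A,b);return x,[np.linalg.norm((np.eye(3)-np.outer(d,d))@(x-o)) for o,d in L]
def proj(s,X):
    Rm=R.from_rotvec(s["rotation"]).as_matrix().T
    return cv2.projectPoints(np.array(X,float).reshape(-1,3),Rm,-Rm@np.array(s["xyz"]),s["intrinsics"],s["D"])[0][:,0]
def ball(s,guess,r=18):
    im=s["image"].astype(int);m=((im.max(2)-im.min(2)<45)&(im.min(2)>95)).astype(np.uint8)
    n,l,st,c=cv2.connectedComponentsWithStats(m)
    ks=[k for k in range(1,n) if st[k,4]>30 and np.hypot(*(c[k]-guess))<r]
    k=max(ks,key=lambda k:st[k,4]);pts=np.argwhere(l==k)[:,::-1].astype(np.float32)
    return cv2.minEnclosingCircle(pts),st[k,4]
E
python3 - <<'E'
from h import *;import pickle
np.set_printoptions(precision=4,suppress=True)
S=pickle.load(open("s0.pkl","rb"));t,s=S["top"],S["side"]
bt=ball(t,(263,168));bs=ball(s,(286,193));print(bt,bs)
print(tri(t,bt[0][0],s,bs[0][0]), plane(t,bt[0][0],.0547),plane(s,bs[0][0],.0547))
for uv in [(238,157),(280,150),(319,304),(279,314)]: print(plane(t,uv,.012))
E
```

```text
(((261.5738830566406, 166.8103485107422), 10.798323631286621), np.int32(348)) (((285.3260803222656, 192.0), 11.716758728027344), np.int32(415))
(array([ 0.6848, -0.0233,  0.0484]), [np.float64(0.0004916276007099083), np.float64(0.0004916276007098285)]) [ 0.6838 -0.0237  0.0547] [ 0.681  -0.0266  0.0547]
[0.7138 0.0231 0.012 ]
[ 0.7266 -0.0589  0.012 ]
[ 0.4328 -0.1263  0.012 ]
[ 0.4156 -0.0522  0.012 ]
```

View pics/crop0.png

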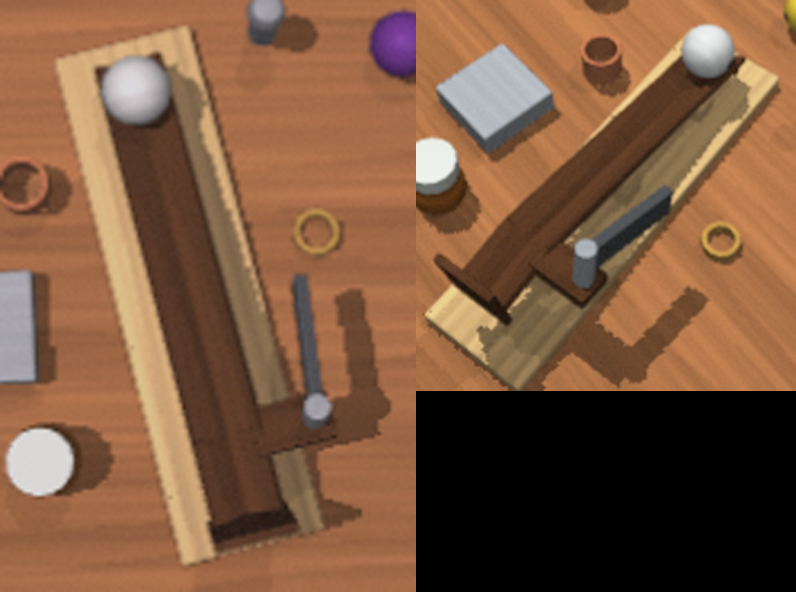

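The crop confirms the silver ball in the gutter at top px (262.8,168.4), side px (285.6,192.8). The pivot's top is at top px (319,266.6), side px (230.6,280.5). The blade points downhill, to top px (314,227).

```bash
cat >> h.py <<'E'
def chan(ox,oy,yaw):
    # yaw: heading of uphill direction
    M=R.from_euler('z',yaw).as_matrix()@R.from_euler('y',-np.deg2rad(9)).as_matrix()
    o=np.array([ox,oy,.032]);return o,M
E
python3 - <<'E'
from h import *;import pickle
from scipy.optimize import least_squares
np.set_printoptions(precision=4,suppress=True)
S=pickle.load(open("s0.pkl","rb"));t,s=S["top"],S["side"]
c=[plane(t,uv,.012) for uv in [(237.8,159.4),(278.4,148.75),(320.6,304.7),(277.2,315.9)]];print(np.array(c))
for a,b in((0,3),(1,2)):
    d=c[b]-c[a];print("yaw",np.arctan2(d[1],d[0]),np.linalg.norm(d))
P=np.array([[0,0,.023],[.204,.048,.042]])
def f(p):
    o,M=chan(*p);X=P@M.T+o
    return np.r_[(proj(t,X)-[[262.8,168.4],[319,266]]).ravel(),(proj(s,X)-[[285.6,192.8],[230.6,279.5]]).ravel()]
r=least_squares(f,[.68,-.024,-2.9],x_scale=[.1,.1,1]);print(r.x,r.fun)
o,M=chan(*r.x);np.save("ch.npy",r.x)
for n,p in dict(bead=[0,0,.023],lip=[-.018,0,.01],hump=[.2,0,0],seat=[.231,0,.014],piv=[.204,.048,.042]).items():print(n,M@p+o)
print(M)
# blade tip top edge at z=.040
tip=plane(t,(313.5,227),(M@[.134,.048,.04]+o)[2]); q=M.T@(tip-o);print(q,np.arctan2(.048-q[1]*-0-q[1]*0-q[1],.204-q[0]) )
E
```

```text
[[ 0.709   0.0235  0.012 ]
 [ 0.7292 -0.0558  0.012 ]
 [ 0.4315 -0.1293  0.012 ]
 [ 0.4122 -0.0489  0.012 ]]
yaw -2.902526878611501 0.30552430686635734
yaw -2.89970417770076 0.3065985303591755
[ 0.6782 -0.0273 -2.9041] [ 0.2516 -0.4496  0.4195  1.0661 -0.0528 -1.073   0.1491 -0.065 ]
bead [ 0.6817 -0.0264  0.0547]
lip [ 0.697  -0.0227  0.0391]
hump [ 0.4862 -0.0737  0.0633]
seat [ 0.4585 -0.0804  0.082 ]
piv [ 0.5    -0.1198  0.1054]
[[-0.96    0.2353  0.152 ]
 [-0.2324 -0.9719  0.0368]
 [ 0.1564  0.      0.9877]]
[0.1349 0.0573 0.0399] -0.1335815041152808
```

>>> {"fn": "jog_arm", "kwargs": {
  "targets": [
    [[0,0,0,0,0,-6.9],[0,0,0,0,0,-6.9],[0,0,0,0,0,-6.9],[0,0,0,0,0,-6.9]]
  ],
  "grip": 0
}}

```text
clock: 0.43
position: [0.1615, 0.655, 0.2307]
eef_rot: [0.385, -3.118, 0.002]
force: [-0.4, -0.5, -0.3]
grip_width: 0.0391
gripper_force: 0.0
```

```bash
cat >> h.py <<'E'
o,M=chan(*np.load("ch.npy"))
def rep(targets_ch=(),targets_w=()):
    from station import state
    s=state();T=R.from_rotvec(s["eef_rot"]).as_matrix();p=s["position"]
    print("t",round(s["clock"],2),"pos",p,"q",s["qpos"]);print("chan tcp",M.T@(p-o)*1e3,"tool x,y,z in chan",*(M.T@T).T);print("F",s["force"],"w",s["grip_width"])
    for c in targets_ch: print("ch",c,"-> tool mm",T.T@(M@np.array(c)+o-p)*1e3)
    for c in targets_w: print("w",c,"-> tool mm",T.T@(np.array(c)-p)*1e3)
E
python3 - <<'E'
from h import *
np.set_printoptions(precision=3,suppress=True)
rep([(-.05,0,.12),(-.05,0,.018)],[(.45,.2,.23)])
E
```

```text
t 0.43 pos [0.161 0.655 0.231] q [-1.286  0.474 -0.153  1.528  0.076  1.146  0.363]
chan tcp [ 368.543 -784.697  142.805] tool x,y,z in chan [ 0.988  0.008 -0.156] [ 0.008 -1.    -0.002] [-0.156  0.001 -0.988]
F [-0.409 -0.504 -0.27 ] w 0.03909885209209616
ch (-0.05, 0, 0.12) -> tool mm [-403.194 -788.05    88.65 ]
ch (-0.05, 0, 0.018) -> tool mm [-387.286 -787.807  189.402]
w (0.45, 0.2, 0.23) -> tool mm [-169.045 -511.588    1.167]
```

>>> {"fn": "jog_arm", "kwargs": {
  "targets": [
    [[-0.013,-0.039,0,0,0,0],[-0.013,-0.039,0,0,0,0],[-0.013,-0.039,0,0,0,0],[-0.013,-0.039,0,0,0,0],[-0.013,-0.039,0,0,0,0]]
  ]
}}

```text
clock: 0.85
position: [0.2717, 0.4793, 0.2309]
eef_rot: [0.376, -3.119, 0.001]
force: [1.4, 0.6, -0.6]
grip_width: 0.0003
gripper_force: 0.0
```

>>> {"fn": "jog_arm", "kwargs": {
  "targets": [
    [[-0.013,-0.039,0,0,0,0],[-0.013,-0.039,0,0,0,0],[-0.013,-0.039,0,0,0,0],[-0.013,-0.039,0,0,0,0],[-0.013,-0.039,0,0,0,0]]
  ]
}}

```text
clock: 1.27
position: [0.381, 0.3054, 0.2312]
eef_rot: [0.376, -3.119, 0.0]
force: [0.4, 0.8, -0.5]
grip_width: 0.0002
gripper_force: 0.0
```

>>> {"fn": "jog_arm", "kwargs": {
  "targets": [
    [[-0.013,-0.039,0,0,0,0],[-0.013,-0.039,0,0,0,0],[-0.013,-0.039,0,0,0,0],[-0.03,-0.03,0,0,0,0],[-0.03,-0.03,0,0,0,0]]
  ]
}}

```text
clock: 1.68
position: [0.518, 0.1576, 0.2314]
eef_rot: [0.375, -3.119, -0.0]
force: [0.5, 1.3, -0.0]
grip_width: 0.0001
gripper_force: 0.0
```

```bash
python3 - <<'E'
from h import *
np.set_printoptions(precision=3,suppress=True)
rep([(-.05,0,.12),(-.05,0,.018)])
E
```

```text
t 1.68 pos [0.518 0.158 0.231] q [-0.489  0.249  0.14   1.859 -0.04   1.036  1.477]
chan tcp [ 142.032 -217.383  179.426] tool x,y,z in chan [ 0.988  0.002 -0.156] [ 0.002 -1.     0.   ] [-0.156 -0.    -0.988]
F [ 0.477  1.315 -0.03 ] w 0.0001258225517641736
ch (-0.05, 0, 0.12) -> tool mm [-180.047 -217.69    88.641]
ch (-0.05, 0, 0.018) -> tool mm [-164.111 -217.692  189.388]
```

>>> {"fn": "jog_arm", "kwargs": {
  "targets": [
    [[-0.036,-0.041,0,0,0,0],[-0.036,-0.041,0,0,0,0],[-0.036,-0.041,0.01,0,0,0],[-0.036,-0.041,0.02,0,0,0],[-0.036,-0.041,0.03,0,0,0]]
  ]
}}

```text
clock: 2.1
position: [0.6839, 0.0435, 0.19]
eef_rot: [-0.375, 3.116, -0.0]
force: [1.4, 0.9, 1.1]
grip_width: 0.0
gripper_force: 0.0
```

>>> {"fn": "jog_arm", "kwargs": {
  "targets": [
    [[0,-0.0127,0.02,0,0,0],[0,0,0.01,0,0,0],[0,0,0,0,0,0]]
  ]
}}

```text
clock: 2.35
position: [0.6819, 0.0324, 0.1556]
eef_rot: [0.373, -3.112, -0.001]
force: [-0.6, 0.1, 0.1]
grip_width: 0.0001
gripper_force: 0.0
```

```bash
python3 - <<'E'
from h import *
from station import *
np.set_printoptions(precision=3,suppress=True)
rep([(-.05,0,.12),(-.048,0,.018)])
a=snapshot("top");b=snapshot("side")
p=state()["position"]
print(proj(a,[p]),proj(b,[p]))
im=np.hstack([a["image"][110:230,200:330],b["image"][110:230,210:340]])[:,:,::-1]
cv2.imwrite("pics/c1.png",cv2.resize(im,None,fx=3,fy=3,interpolation=cv2.INTER_CUBIC))
E
```

```text
t 2.35 pos [0.682 0.032 0.156] q [-0.238  0.552  0.19   1.594 -0.117  1.014  1.796]
chan tcp [  1.883 -57.093 124.794] tool x,y,z in chan [ 0.989  0.001 -0.149] [ 0.001 -1.     0.001] [-0.149 -0.001 -0.989]
F [-0.587  0.113  0.123] w 7.959921276867774e-05
ch (-0.05, 0, 0.12) -> tool mm [-50.537 -57.155  12.405]
ch (-0.048, 0, 0.018) -> tool mm [-33.338 -57.277 112.964]
[[223.614 153.23 ]] [[263.191 125.774]]
```

View pics/c1.png

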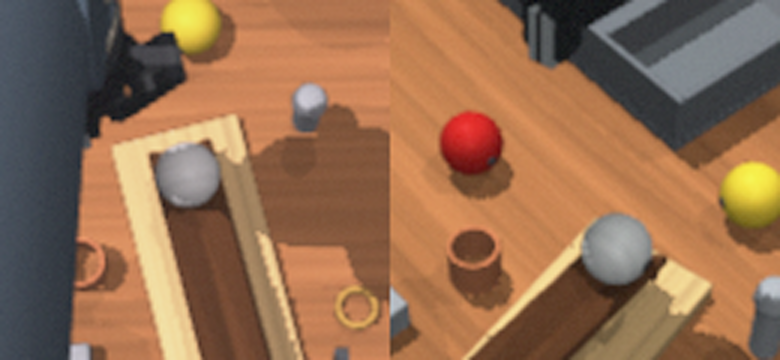

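>>> {"fn": "jog_arm", "kwargs": {
  "targets": [
    [[-0.017,-0.019,0,0,0,0],[-0.017,-0.019,0,0,0,0],[-0.016,-0.019,0,0,0,0],[0,0,0.01,0,0,0],[0,0,0,0,0,0]]
  ]
}}

```text
clock: 2.87
position: [0.7462, -0.0097, 0.1494]
eef_rot: [0.377, -3.119, -0.001]
force: [-1.4, 0.3, -0.0]
grip_width: 0.0
gripper_force: 0.0
```

```bash
python3 - <<'E'
from h import *
np.set_printoptions(precision=3,suppress=True)
rep([(-.045,0,.06),(-.045,0,.017)])
E
```

```text
t 2.87 pos [ 0.746 -0.01   0.149] q [-0.163  0.654  0.193  1.429 -0.134  1.071  1.867]
chan tcp [-51.035  -1.106 126.915] tool x,y,z in chan [ 0.988  0.003 -0.156] [ 0.003 -1.     0.   ] [-0.156 -0.001 -0.988]
F [-1.372  0.272 -0.03 ] w 1.1964832596587536e-05
ch (-0.045, 0, 0.06) -> tool mm [16.421 -1.101 65.149]
ch (-0.045, 0, 0.017) -> tool mm [ 23.141  -1.111 107.621]
```

>>> {"fn": "jog_arm", "kwargs": {
  "targets": [
    [[0.006,-0.001,0.025,0,0,0],[0.005,0,0.025,0,0,0],[0.005,0,0.025,0,0,0],[0.004,0,0.02,0,0,0],[0.002,0,0.009,0,0,0]]
  ]
}}

```text
clock: 3.28
position: [0.7222, -0.0138, 0.0434]
eef_rot: [0.38, -3.114, -0.004]
force: [0.1, -0.6, 0.0]
grip_width: 0.0
gripper_force: 0.0
```

>>> {"fn": "jog_arm", "kwargs": {
  "targets": [
    [[0,0,0.002,0,0,0],[0,0,0,0,0,0]]
  ]
}}

```text
clock: 3.45
position: [0.7253, -0.0152, 0.0441]
eef_rot: [-0.378, 3.118, 0.001]
force: [0.4, 0.3, 0.9]
grip_width: -0.0002
gripper_force: 0.0
```

```bash
python3 - <<'E'
from h import *
from station import *
np.set_printoptions(precision=3,suppress=True)
rep([(-.03,0,.017),(.18,0,.017)])
b=snapshot("side");a=snapshot("top")
im=np.hstack([a["image"][110:230,200:330],b["image"][110:230,210:340]])[:,:,::-1]
cv2.imwrite("pics/c2.png",cv2.resize(im,None,fx=3,fy=3,interpolation=cv2.INTER_CUBIC))
E
```

```text
t 3.45 pos [ 0.725 -0.015  0.044] q [-0.147  0.731  0.172  1.556 -0.151  0.867  1.892]
chan tcp [-46.206  -0.638  19.615] tool x,y,z in chan [ 0.988  0.004 -0.157] [ 0.004 -1.     0.   ] [-0.157 -0.001 -0.988]
F [0.447 0.271 0.862] w -0.00017744381665165104
ch (-0.03, 0, 0.017) -> tool mm [16.418 -0.572  0.036]
ch (0.18, 0, 0.017) -> tool mm [223.809   0.286 -32.956]
```

View pics/c2.png

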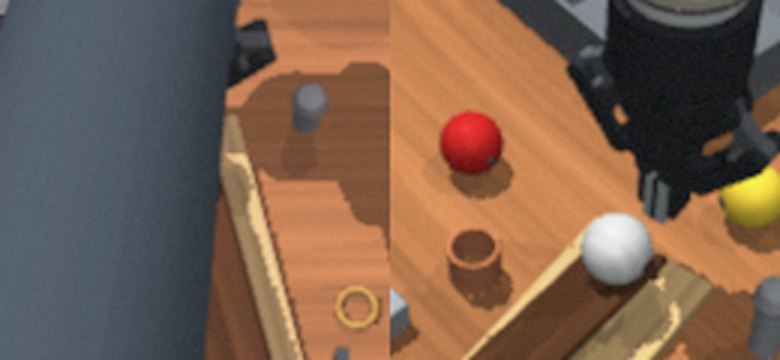

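>>> {"fn": "jog_arm", "kwargs": {
  "targets": [
    [[0.006,-0.0006,0.0,0,0,0],[0.005,0,-0.0005,0,0,0],[0.003,0,-0.0005,0,0,0],[0.004,0,-0.0006,0,0,0],[0.005,0,-0.0008,0,0,0]]
  ]
}}

```text
clock: 3.97
position: [0.7034, -0.0228, 0.0464]
eef_rot: [-0.376, 3.117, 0.0]
force: [0.4, 1.2, 0.5]
grip_width: -0.0002
gripper_force: 0.4
```

>>> {"fn": "jog_arm", "kwargs": {
  "targets": [
    [[0.006,0,-0.001,0,0,0],[0.007,0,-0.0011,0,0,0],[0.008,0,-0.0013,0,0,0],[0.008,0,-0.0013,0,0,0],[0.008,0,-0.0013,0,0,0]]
  ]
}}

```text
clock: 4.38
position: [0.6662, -0.0319, 0.0519]
eef_rot: [0.376, -3.119, -0.0]
force: [0.9, 0.7, -0.5]
grip_width: -0.0002
gripper_force: 0.4
```

```bash
python3 - <<'E'
from h import *
from station import *
np.set_printoptions(precision=3,suppress=True)
rep([(.13,0,.018),(.18,0,.018)])
b=snapshot("side")
r=ball(b,(270,205),30);print(r)
for x in (.03,.04,.05): print(x,proj(b,[M@[x,0,.023]+o]))
E
```

```text
t 4.38 pos [ 0.666 -0.032  0.052] q [-0.135  0.643  0.172  1.709 -0.144  0.801  1.914]
chan tcp [15.681  1.711 17.632] tool x,y,z in chan [ 0.988  0.002 -0.156] [ 0.002 -1.    -0.   ] [-0.156 -0.    -0.988]
F [ 0.919  0.68  -0.532] w -0.0002477205811897182
ch (0.13, 0, 0.018) -> tool mm [112.855   1.97  -18.219]
ch (0.18, 0, 0.018) -> tool mm [162.241   2.084 -26.029]
(((268.5635986328125, 207.66253662109375), 12.35042953491211), np.int32(463))
0.03 [[275.139 201.481]]
0.04 [[271.562 204.833]]
0.05 [[267.929 208.237]]
```

>>> {"fn": "jog_arm", "kwargs": {
  "targets": [
    [[0.008,0.0004,-0.0013,0,0,0],[0.008,0.0004,-0.0013,0,0,0],[0.008,0.0004,-0.0013,0,0,0],[0.008,0.0004,-0.0013,0,0,0],[0.008,0.0004,-0.0013,0,0,0]]
  ]
}}

```text
clock: 4.85
position: [0.627, -0.0393, 0.0584]
eef_rot: [-0.376, 3.119, 0.0]
force: [0.7, 0.1, -0.1]
grip_width: -0.0002
gripper_force: 0.4
```

>>> {"fn": "jog_arm", "kwargs": {
  "targets": [
    [[0.008,0,-0.0013,0,0,0],[0.008,0,-0.0013,0,0,0],[0.008,0,-0.0013,0,0,0],[0.008,0,-0.0013,0,0,0],[0.008,0,-0.0013,0,0,0]]
  ]
}}

```text
clock: 5.27
position: [0.5882, -0.0489, 0.0649]
eef_rot: [-0.376, 3.119, 0.0]
force: [0.7, -0.4, 0.9]
grip_width: 0.0004
gripper_force: 0.4
```

```bash
python3 - <<'E'
from h import *
from station import *
np.set_printoptions(precision=3,suppress=True)
rep([(.18,0,.018)])
b=snapshot("side")
x=M.T@(state()["position"]-o)
g=proj(b,[M@[x[0]+.0325,0,.023]+o])[0];r=ball(b,g,30);print(r,g)
E
```

```text
t 5.27 pos [ 0.588 -0.049  0.065] q [-0.12   0.526  0.175  1.895 -0.132  0.732  1.941]
chan tcp [96.509 -0.165 18.004] tool x,y,z in chan [ 0.988  0.002 -0.156] [ 0.002 -1.    -0.   ] [-0.156 -0.    -0.988]
F [ 0.702 -0.383  0.853] w 0.000434764774932961
ch (0.18, 0, 0.018) -> tool mm [ 82.464   0.038 -13.059]
(((237.2105255126953, 237.55262756347656), 13.031734466552734), np.int32(519)) [236.289 237.896]
```

>>> {"fn": "jog_arm", "kwargs": {
  "targets": [
    [[0.008,0,-0.0013,0,0,0],[0.008,0,-0.0013,0,0,0],[0.008,0,-0.0013,0,0,0],[0.008,0,-0.0013,0,0,0],[0.008,0,-0.0013,0,0,0]]
  ]
}}

```text
clock: 5.73
position: [0.5493, -0.0584, 0.0714]
eef_rot: [0.376, -3.119, -0.0]
force: [1.8, 0.3, 0.2]
grip_width: 0.0001
gripper_force: 0.4
```

>>> {"fn": "jog_arm", "kwargs": {
  "targets": [
    [[0.006,0,-0.001,0,0,0],[0.006,0,-0.001,0,0,0],[0.005,0,-0.0008,0,0,0],[0.004,0,-0.0006,0,0,0],[0.004,0,-0.0006,0,0,0]]
  ]
}}

```text
clock: 6.15
position: [0.5256, -0.0642, 0.0754]
eef_rot: [-0.376, 3.119, 0.0]
force: [0.2, -0.3, 0.3]
grip_width: -0.0003
gripper_force: 0.4
```

>>> {"fn": "jog_arm", "kwargs": {
  "targets": [
    [[0.004,0,-0.0006,0,0,0],[0.004,0,-0.0006,0,0,0],[0.004,0,-0.0006,0,0,0],[0.004,0,-0.0006,0,0,0],[0.003,0,-0.0006,0,0,0]]
  ]
}}

```text
clock: 6.57
position: [0.5065, -0.0688, 0.0781]
eef_rot: [0.376, -3.118, -0.0]
force: [-0.7, 0.4, -0.4]
grip_width: 0.0003
gripper_force: 0.0
```

```bash
python3 - <<'E'
from h import *
from station import *
np.set_printoptions(precision=3,suppress=True)
rep([(.18,0,.018)])
b=snapshot("side")
x=M.T@(state()["position"]-o)
g=proj(b,[M@[x[0]+.0325,0,.023]+o,M@[.231,0,.014]+o]);r=ball(b,g[0],30);print(r,g)
cv2.imwrite("pics/c3.png",cv2.resize(b["image"][170:350,140:330,::-1],None,fx=3,fy=3,interpolation=cv2.INTER_CUBIC))
E
```

```text
t 6.57 pos [ 0.506 -0.069  0.078] q [-0.095  0.405  0.183  2.07  -0.115  0.677  1.974]
chan tcp [181.672  -0.005  17.873] tool x,y,z in chan [ 0.988  0.002 -0.155] [ 0.002 -1.    -0.   ] [-0.155 -0.    -0.988]
F [-0.681  0.413 -0.425] w 0.00025837041849375414
ch (0.18, 0, 0.018) -> tool mm [-1.671 -0.009  0.134]
(((198.14077758789062, 274.5388488769531), 14.798389434814453), np.int32(624)) [[198.652 273.19 ]
 [190.712 284.383]]
```

View pics/c3.png

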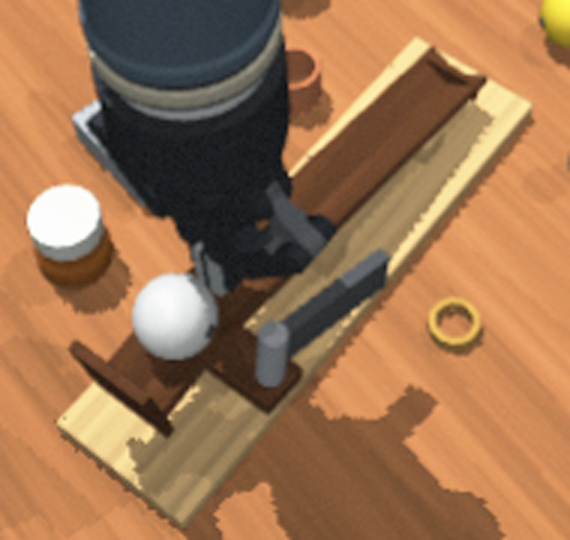

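The picture shows the bead at crop (175,317), just past the hump and leaving the fingertips. The keeper blade is untouched. I'll push a touch more and let it settle.

>>> {"fn": "jog_arm", "kwargs": {
  "targets": [
    [[0.003,0,-0.0005,0,0,0],[0.003,0,-0.0005,0,0,0],[0.002,0,-0.0003,0,0,0],[0,0,0,0,0,0],[0,0,0,0,0,0]]
  ]
}}

```text
clock: 7.03
position: [0.4996, -0.0706, 0.0796]
eef_rot: [-0.376, 3.119, 0.0]
force: [-0.5, 0.2, 0.6]
grip_width: 0.0001
gripper_force: 0.0
```

>>> {"fn": "jog_arm", "kwargs": {
  "targets": [
    [[0,0,0,0,0,0],[0,0,0,0,0,0],[0,0,0,0,0,0]]
  ]
}}

```text
clock: 7.28
position: [0.4998, -0.0705, 0.0795]
eef_rot: [-0.376, 3.119, 0.0]
force: [-0.0, -0.4, 0.0]
grip_width: -0.0001
gripper_force: 0.0
```

```bash
python3 - <<'E'
from h import *
from station import *
np.set_printoptions(precision=3,suppress=True)
b=snapshot("side")
g=proj(b,[M@[.231,0,.014]+o]);print(ball(b,g[0],30),g)
rep([(.16,0,.018),(.16,0,.07),(.16,.085,.07),(.16,.085,.03)])
E
```

```text
(((190.63235473632812, 285.3235168457031), 14.767081260681152), np.int32(624)) [[190.712 284.383]]
t 7.33 pos [ 0.5  -0.07  0.08] q [-0.093  0.394  0.184  2.084 -0.113  0.673  1.977]
chan tcp [188.749   0.022  18.21 ] tool x,y,z in chan [ 0.988  0.003 -0.156] [ 0.003 -1.    -0.   ] [-0.156 -0.    -0.988]
F [-0.827 -0.821  0.088] w 0.0001246833365750317
ch (0.16, 0, 0.018) -> tool mm [-28.362  -0.053   4.706]
ch (0.16, 0, 0.07) -> tool mm [-36.498  -0.071 -46.653]
ch (0.16, 0.085, 0.07) -> tool mm [-36.274 -85.071 -46.658]
ch (0.16, 0.085, 0.03) -> tool mm [-30.015 -85.057  -7.151]
```

Bead seated: it is at side px (190.6,285.3) and the seat projects to (190.7,284.4). Next is the keeper.

>>> {"fn": "jog_arm", "kwargs": {
  "targets": [
    [[-0.015,0,0.002,0,0,0],[-0.015,0,0.002,0,0,0],[-0.005,0,-0.026,0,0,0],[-0.004,0,-0.03,0,0,0],[0,0,0,0,0,0]]
  ]
}}

```text
clock: 7.75
position: [0.5421, -0.0613, 0.1363]
eef_rot: [-0.376, 3.109, -0.002]
force: [0.9, -0.1, 1.0]
grip_width: 0.0002
gripper_force: 0.0
```

>>> {"fn": "jog_arm", "kwargs": {
  "targets": [
    [[0,-0.025,0,0,0,0],[0,-0.025,0,0,0,0],[0,-0.025,0,0,0,0],[0,-0.013,0,0,0,0],[0,0,0,0,0,0]]
  ]
}}

```text
clock: 8.17
position: [0.5584, -0.1505, 0.1315]
eef_rot: [-0.368, 3.12, -0.003]
force: [-0.2, -0.2, 0.6]
grip_width: -0.0001
gripper_force: 0.0
```

```bash
python3 - <<'E'
from h import *
from station import *
np.set_printoptions(precision=3,suppress=True)
rep([(.157,.088,.022)])
b=snapshot("side")
g=proj(b,[M@[.231,0,.014]+o]);print(ball(b,g[0],30),g)
cv2.imwrite("pics/c4.png",cv2.resize(b["image"][170:350,140:330,::-1],None,fx=3,fy=3,interpolation=cv2.INTER_CUBIC))
E
```

```text
t 8.17 pos [ 0.558 -0.151  0.131] q [ 0.02   0.421  0.221  1.881 -0.117  0.851  2.104]
chan tcp [159.115  91.621  75.503] tool x,y,z in chan [ 0.988 -0.003 -0.156] [-0.003 -1.    -0.001] [-0.156  0.002 -0.988]
F [-0.198 -0.158  0.604] w -0.00010999881549895687
ch (0.157, 0.088, 0.022) -> tool mm [ 6.289  3.706 53.168]
(((190.63235473632812, 285.3235168457031), 14.767081260681152), np.int32(623)) [[190.712 284.383]]
```

View pics/c4.png

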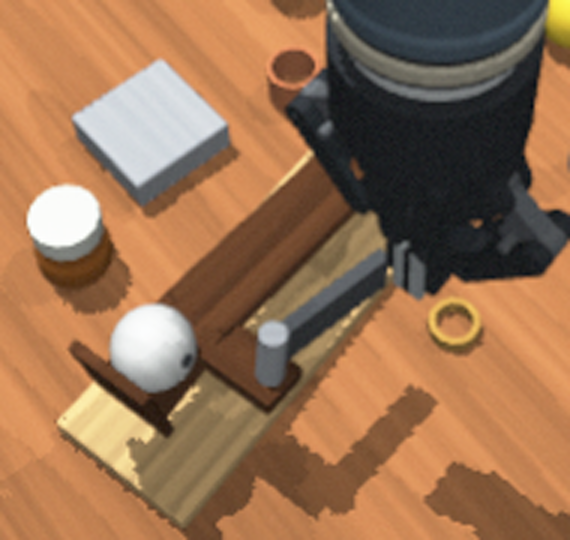

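>>> {"fn": "jog_arm", "kwargs": {
  "targets": [
    [[0.002,0.001,0.017,0,0,0],[0.002,0.001,0.017,0,0,0],[0.002,0.001,0.016,0,0,0],[0,0,0,0,0,0],[0,0,0,0,0,0]]
  ]
}}

```text
clock: 8.63
position: [0.5512, -0.1434, 0.0809]
eef_rot: [0.379, -3.117, -0.003]
force: [0.3, 0.3, 0.9]
grip_width: 0.0
gripper_force: 0.0
```

```bash
python3 - <<'E'
from h import *
np.set_printoptions(precision=1,suppress=True)
rep()
# plan: tcp chan xy for leading corner at radius 45
piv=np.array([204,48.])
for th in np.deg2rad([-8,0,10,20,30,40,50,60,70,80,90]):
    d=np.array([-np.cos(th),-np.sin(th)]);n=np.array([np.sin(th),-np.cos(th)])
    print(round(np.rad2deg(th)),piv+45*d-4*n-[14,-14.5])
E
```

```text
t 8.63 pos [ 0.6 -0.1  0.1] q [ 0.   0.5  0.2  1.9 -0.1  0.7  2.1]
chan tcp [156.5  83.   24.7] tool x,y,z in chan [ 1.   0.  -0.2] [ 0. -1.  0.] [-0.2 -0.  -1. ]
F [0.3 0.3 0.9] w 3.565414050948458e-05
-8 [146.   72.7]
0 [145.   66.5]
10 [145.   58.6]
20 [146.3  50.9]
30 [149.   43.5]
40 [153.   36.6]
50 [158.   30.6]
60 [164.   25.5]
70 [170.9  21.6]
80 [178.2  18.9]
90 [186.   17.5]
```

>>> {"fn": "jog_arm", "kwargs": {
  "targets": [
    [[-0.005,0.004,0.0008,0,0,0],[-0.005,0.004,0.0008,0,0,0],[0,0.005,0,0,0,0],[0,0.006,0,0,0,0],[0,0.007,0,0,0,0]]
  ]
}}

```text
clock: 9.05
position: [0.5559, -0.1171, 0.0805]
eef_rot: [-0.376, 3.118, -0.001]
force: [1.1, -0.1, -0.8]
grip_width: -0.0
gripper_force: 0.4
```

>>> {"fn": "jog_arm", "kwargs": {
  "targets": [
    [[0.001,0.007,0,0,0,0],[0.002,0.007,-0.0003,0,0,0],[0.004,0.007,-0.0006,0,0,0]]
  ]
}}

```text
clock: 9.3
position: [0.5437, -0.0979, 0.081]
eef_rot: [-0.377, 3.118, 0.0]
force: [2.0, 0.6, 0.3]
grip_width: 0.0001
gripper_force: 0.5
```

```bash
python3 - <<'E'
from h import *
from station import *
np.set_printoptions(precision=3,suppress=True)
rep()
b=snapshot("side")
g=proj(b,[M@[.231,0,.014]+o]);print(ball(b,g[0],30),g)
cv2.imwrite("pics/c5.png",cv2.resize(b["image"][170:350,140:330,::-1],None,fx=3,fy=3,interpolation=cv2.INTER_CUBIC))
E
```

```text
t 9.3 pos [ 0.544 -0.098  0.081] q [-0.052  0.454  0.198  1.976 -0.132  0.722  2.036]
chan tcp [153.168  37.019  25.387] tool x,y,z in chan [ 0.988  0.003 -0.157] [ 0.003 -1.    -0.   ] [-0.157 -0.    -0.988]
F [2.021 0.578 0.313] w 0.00011911370236145579
(((190.63235473632812, 285.3235168457031), 14.767081260681152), np.int32(621)) [[190.712 284.383]]
```

View pics/c5.png

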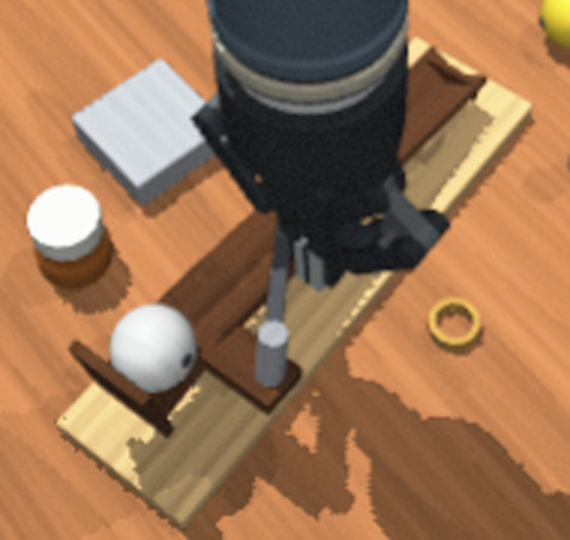

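The blade is at about 40°, swung by the fingers as planned (crop (282,270)), and the bead is still seated. I'll continue the arc.

>>> {"fn": "jog_arm", "kwargs": {
  "targets": [
    [[0.0048,0.0064,-0.0008,0,0,0],[0.006,0.0051,-0.0009,0,0,0],[0.007,0.0039,-0.0011,0,0,0],[0.007,0.0027,-0.0011,0,0,0],[0.003,0.0005,-0.0005,0,0,0]]
  ]
}}

```text
clock: 9.77
position: [0.5106, -0.087, 0.0853]
eef_rot: [0.376, -3.118, -0.001]
force: [0.6, 0.5, -0.5]
grip_width: 0.0
gripper_force: 0.5
```

>>> {"fn": "jog_arm", "kwargs": {
  "targets": [
    [[0.002,0.0005,-0.0003,0,0,0],[0.001,0,-0.0002,0,0,0],[0,0,0,0,0,0]]
  ]
}}

```text
clock: 10.02
position: [0.5088, -0.088, 0.0858]
eef_rot: [0.375, -3.119, 0.0]
force: [0.2, 0.1, -0.4]
grip_width: -0.0001
gripper_force: 0.0
```

```bash
python3 - <<'E'
from h import *
from station import *
np.set_printoptions(precision=3,suppress=True)
rep()
E
```

```text
t 10.02 pos [ 0.509 -0.088  0.086] q [-0.072  0.4    0.201  2.054 -0.121  0.699  2.017]
chan tcp [185.092  19.241  25.12 ] tool x,y,z in chan [ 0.988  0.002 -0.156] [ 0.002 -1.    -0.   ] [-0.156  0.    -0.988]
F [ 0.247  0.145 -0.37 ] w -0.00012041365742966607
```

>>> {"fn": "jog_arm", "kwargs": {
  "targets": [
    [[0.001,0,-0.0002,0,0,0],[0.0005,0,-0.0001,0,0,0],[0,0,0,0,0,0]]
  ]
}}

```text
clock: 10.27
position: [0.5077, -0.0882, 0.0859]
eef_rot: [0.376, -3.119, 0.0]
force: [-0.8, 0.2, -0.3]
grip_width: -0.0
gripper_force: 0.2
```

>>> {"fn": "jog_arm", "kwargs": {
  "targets": [
    [[0.0006,0,-0.0001,0,0,0],[0,0,0,0,0,0]]
  ]
}}

```text
clock: 10.43
position: [0.5071, -0.0883, 0.0861]
eef_rot: [0.376, -3.119, 0.0]
force: [0.9, -0.7, -0.7]
grip_width: 0.0
gripper_force: 0.3
```

>>> {"fn": "jog_arm", "kwargs": {
  "targets": [
    [[0.0006,0,-0.0001,0,0,0],[0,0,0,0,0,0]]
  ]
}}

```text
clock: 10.6
position: [0.5069, -0.0883, 0.0863]
eef_rot: [-0.376, 3.118, -0.0]
force: [1.8, 0.3, -1.5]
grip_width: -0.0002
gripper_force: 0.8
```

>>> {"fn": "jog_arm", "kwargs": {
  "targets": [
    [[0.0008,0,-0.0001,0,0,0],[0,0,0,0,0,0]]
  ]
}}

```text
clock: 10.77
position: [0.5067, -0.0883, 0.0865]
eef_rot: [-0.376, 3.117, -0.0]
force: [4.2, 0.1, -3.0]
grip_width: 0.0004
gripper_force: 2.0
```

>>> {"fn": "jog_arm", "kwargs": {
  "targets": [
    [[0.0008,0,-0.0001,0,0,0],[0,0,0,0,0,0]]
  ]
}}

```text
clock: 10.93
position: [0.5067, -0.0883, 0.0867]
eef_rot: [-0.376, 3.115, -0.001]
force: [6.5, 1.9, -4.5]
grip_width: 0.0002
gripper_force: 2.9
```

```bash
python3 - <<'E'
from h import *
np.set_printoptions(precision=3,suppress=True)
rep()
E
```

```text
t 10.93 pos [ 0.507 -0.088  0.087] q [-0.071  0.394  0.201  2.061 -0.121  0.693  2.019]
chan tcp [187.336  19.019  25.714] tool x,y,z in chan [ 0.987  0.003 -0.16 ] [ 0.003 -1.    -0.001] [-0.16   0.001 -0.987]
F [ 6.533  1.904 -4.485] w 0.0002174511633112002
```

The blade is at its end stop (6.5 N, no further travel). Backing off and lifting clear.

>>> {"fn": "jog_arm", "kwargs": {
  "targets": [
    [[-0.006,0,0.001,0,0,0],[-0.012,0,0.001,0,0,0],[-0.012,0,-0.005,0,0,0],[-0.005,0,-0.03,0,0,0],[0,0,-0.04,0,0,0]]
  ]
}}

```text
clock: 11.35
position: [0.5379, -0.0794, 0.1573]
eef_rot: [0.377, -3.111, -0.002]
force: [0.8, 0.2, 0.5]
grip_width: 0.0001
gripper_force: 0.0
```

>>> {"fn": "jog_arm", "kwargs": {
  "targets": [
    [[0,0.03,-0.03,0,0,0],[0,0.04,0,0,0,0],[0,0.04,0,0,0,0],[0,0.04,0,0,0,0],[0,0,0,0,0,0]]
  ]
}}

```text
clock: 11.77
position: [0.5014, 0.074, 0.189]
eef_rot: [0.396, -3.115, -0.007]
force: [-0.5, 1.1, -0.8]
grip_width: -0.0002
gripper_force: 0.0
```

>>> {"fn": "jog_arm", "kwargs": {
  "targets": [
    [[0,0.03,0,0,0,0],[0,0.03,0,0,0,0],[0,0.02,0,0,0,0],[0,0,0,0,0,0],[0,0,0,0,0,0]]
  ]
}}

```text
clock: 12.18
position: [0.4842, 0.1434, 0.1887]
eef_rot: [0.38, -3.117, 0.001]
force: [-0.1, -0.6, 0.2]
grip_width: -0.0
gripper_force: 0.0
```

```bash
python3 - <<'E'
from h import *
from station import *
np.set_printoptions(precision=3,suppress=True)
rep()
b=snapshot("side");a=snapshot("top")
g=proj(b,[M@[.231,0,.014]+o]);print(ball(b,g[0],30),g)
for s,c in((b,(140,170)),(a,(220,140))): print((proj(s,[M@[.2+dx,y,.04]+o for dx,y in((0,-.024),(.008,-.024),(0,.048))])-c)*3+([570,0] if s is a else [0,0]))
A=a["image"][140:325,220:296+20][:180];im=np.hstack([b["image"][170:350,140:310],a["image"][140:320,235:330]])[:,:,::-1]
cv2.imwrite("pics/c6.png",cv2.resize(im,None,fx=3,fy=3,interpolation=cv2.INTER_CUBIC))
E
```

```text
t 12.18 pos [0.484 0.143 0.189] q [-0.467  0.237  0.112  1.984 -0.033  0.923  1.475]
chan tcp [ 171.01  -211.485  131.595] tool x,y,z in chan [ 0.988  0.005 -0.155] [ 0.005 -1.    -0.001] [-0.155  0.    -0.988]
F [-0.08  -0.561  0.187] w -3.135860495876962e-05
(((190.56507873535156, 285.3893737792969), 14.03747272491455), np.int32(594)) [[190.712 284.383]]
[[158.853 241.041]
 [147.137 251.414]
 [277.671 325.133]]
[[741.013 407.142]
 [744.576 421.15 ]
 [866.091 374.843]]
```

View pics/c6.png

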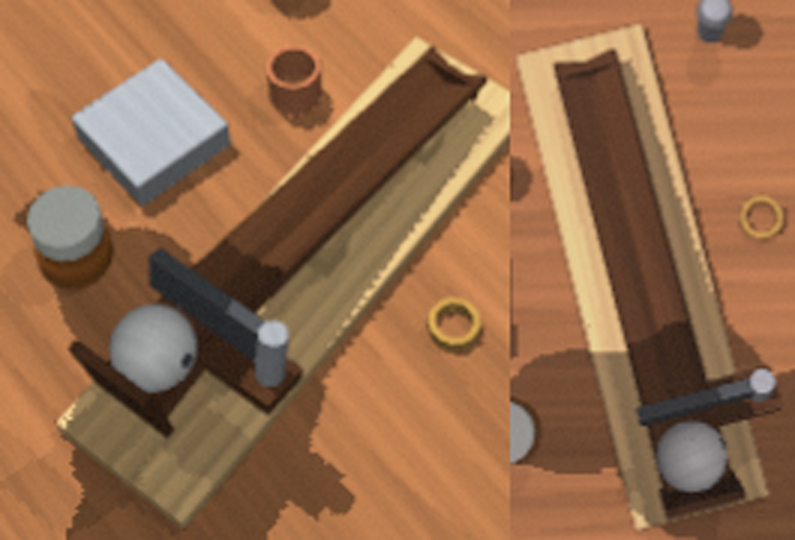

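The bead is seated at crop (153,348). The blade tip is at side crop (155,252) and top crop (641,413), within a few crop pixels of the fully closed projection, and the robot is clear.

```bash
python3 -c "
from station import *
print(close_job())"
```

```text
the job is handed in; nothing more can be done
None
```

The bead is at rest in the seat against the upper stop, the keeper blade is closed square across the gutter behind it, and the job was handed in at about 12 s on the clock (verdict not shown).

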